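Hang the oak leash hanger on its two pins

ROBOT

A 6-joint arm with a two-finger parallel gripper is mounted at the origin on the work surface. World frame = base frame: x ahead of the robot, y to its left, z up, the work surface at z = 0. Lengths are in m, angles in rad, forces in N, time in s.
With the tool pointing down it reaches from about 0.35 to 0.85 m from the base axis. Payload 8.1 kg.
Tool frame: the origin (TCP) lies at the very end of the fingers, on their centre line; the grasp point (between the pads) lies 19 mm behind it; x points along the fingers, y is the direction in which the jaws open and shut, and the axes are right-handed (so a half turn about x gives the same grasp; the last joint's range is limited). The gripper opens to 85 mm and grips with 20 to 120 N. Pads are 22 mm wide; open, the fingers measure 114 mm over their backs; the gripper's body (76 mm by 85 mm) begins 54 mm behind the grasp point. The pads swing forward as they close: fully open they stand 13 mm farther back than shut.
Start: joints at [-1.417, 0.13, 1.488, -0, 1.523, -0.085], TCP at [0.142, -0.583, 0.201] pointing down, gripper open.
Joint ranges: [-2.96, 2.96], [-0.89, 2.26], [0.02, 2.5], [-1.34, 4.48], [0, 2.73], [-2.66, 2.66]. Speed limits (rad/s): [2.39, 2.39, 2.79, 3.14, 3.14, 3.14].

INTERFACE

Orientations are given as a rotation vector (axis times angle).
In Python, from plant import monitor, optics, workorder gives the robot as it stands. The module is installed in compiled form; this text tells all that it offers.
- The arm moves only by the shell command python3 -m pendant 'ROWS'. ROWS is JSON, a list of rows, each an object of numbers: "x", "y", "z": the shift along the tool's x, y, z in m; "twist": the turn about the tool's x in rad; "claw": the closure, from -1 (fully open) to 1 (shut). In form: [{"x": .., "y": .., "z": .., "twist": .., "claw": ..}, ...]. A call has 1 to 5 rows; each row is the pose to reach, as a shift and turn from the pose commanded when the call began, along the tool's axes at that moment; what a row does not reach only later rows make up. A row lasts 1/8 s, in which the tool goes at most 62.5 mm and 10.7 degrees, less where a joint would pass 70% of its speed; a pose out of reach is approached as far as the arm can. A call with a gripper value outside its range is refused whole. The fingers move at their own pace and stop on an object; the grip force is fixed at half the most. Time passes only in rows, so rows that repeat a pose let the fingers close. It gives the time, the measured TCP pose, the force and the opening at its end, in the units of the state.
- monitor.sense(): the state, without advancing time (a new reading comes with each control period).
- optics.capture(name): name is "scene" or "top"; returns (picture, depth): 384x512x3 uint8, red, green, blue; 384x512 float32, m along the optical axis (not along the pixel's ray), 0 where there is no reading.
- optics.camera_params(name): a dict with "K" (3x3 intrinsics, pixels), "k1" (the pictures are not rectified: a ray, as slopes to the right and down, at radius r is drawn at 1 + k1 r^2 times it, then the intrinsics apply), "rvec" (rotation vector, rad) and "tvec" (3), from world to camera coordinates, as OpenCV has them. Camera axes: x right, y down, z forward; pixel columns grow to the right and rows downward; lengths in m; the calibration is good to about 2 mm. A picture is of the moment at which its call begins. camera_params takes no time and is no camera call.
- workorder.finish_job(): hands the job in, once; it reports no verdict.
Trained networks look in the newest picture that a camera, given by its name, has taken for a name from the list of things; names that differ only in an ending like _2 or _b are one class to them, and where a whole thing is asked for, a point or a joint stands for the part that bears it (a point fixed in the world has none). Each returns a list of dicts, best first, with "confidence" (0 to 1); they miss things now and then, are a little off and sometimes report something else, mostly with a low value. They report only what shows in the picture. A call takes as long as a camera call.
- optics.silhouettes(camera, name): "mask" (384x512 bool, what is visible of it) and "extent" ([left, top, right, bottom] in pixels, round what is visible of it).
The state is a dict: "clock": time; "joint_positions": joint angles; "qvel": joint speeds; "joint_torque": joint torques, N m; "position": TCP position; "eef_rot": TCP orientation; "force": force on the tool from outside, world axes, zero at the start; "ft_torque": the same for the moment, N m; "width": finger opening in m.
Only numpy, scipy, OpenCV 4.12 (cv2) and the standard library are available. Lean on these libraries where they do the work, as an engineer would, in place of code of your own. Each camera call takes 0.05 s, during which the arm holds its last target. There are 200 camera calls.

TASK

Pick up the oak leash hanger by its upright grip and hang it on the two upright pins in front of the grey backrest, both holes over both pins, gently lowered until its board lies flat and fully home on the two arms; then let go. The pin bracket has been clamped somewhere to the left of the rail's zero mark, so feel for the pins slowly and do not force the board down on them, and leave the other things on the bench where they are.

Things in the scene. Friction and masses are not known exactly. Their poses are not given: they have to be found in the camera images.
- hanger: Oak leash hanger, 0.25-0.5 kg, standing on four steel J-hooks (45 mm deep, within 40 mm of its middle). Board 330 (y) x 50 (x) x 10 mm; two 12 mm round through holes, 1 mm chamfer, at x 0, y +/-110 mm. A grip 14 (y) x 34 (x) mm rises 51 mm above the middle of the board. Origin: under the middle, at the hooks' feet; z up. May be hung either way round.
- plate_mid (a point): Middle of the hanger board's underside, halfway between its two holes, 45 mm above the hanger's origin and 10 mm below the board's top face; axes as hanger.
- grip (a point): Point inside the hanger's upright grip at which to pinch it (fingers closing along the hanger's y): 38 mm above plate_mid, 28 mm above the board's top face, 23 mm below the grip's top.
- back: Grey beadboard backrest, fixed, 860 mm long (y), 132 mm high, its front face 75 mm behind the pin line. Origin: on the bench under the pin line, 31 mm further along +y than rail_mark; x points from the pins to the backrest, y along it, z up. A dark rail on its front carries a steel bracket: two forward arms, 22 mm wide, tops 105 mm above the bench, ends 12 mm in front of the pins, free air below.
- rail_mark (a point): On the pin line, level with the arms' tops, at the rail's zero mark (brass screw on the cap); axes as back. One 9 mm pin stands on each arm, 24 mm tall, its rim bevelled 1 mm, 220 mm apart: at x = 0, y = D +/- 110 mm here. The bracket is clamped tight with its offset D from the mark anywhere from +6 to +56 mm; D is not measured: see or feel it.
- bowl: Stainless steel pet bowl upside down, 170 mm across, 55 mm high; origin under its centre. Leave alone.
- canister: Orange flip-top treat canister, shut, 94 mm across, 144 mm high, standing in front of the backrest left of the pins (towards +y); origin under its centre. Leave alone.
- whistle: Yellow plastic dog whistle, about 55 x 18 x 22 mm, lying on the bench; origin under its middle. Leave alone.
- keys: Silver key ring, 36 mm across, with two flat keys to 68 mm from its centre, lying on the bench; origin under the ring's centre. Leave alone.
- brush: Boot brush with dark wooden back, 50 x 150 x 44 mm, bristles down, in front of the backrest right of the pins; origin under its centre. Leave alone.

How it is judged:
On the way, in this order (a step that is already met when the one before it is completed fails the run):
1. the hanger is lifted clear of the bench, its board up to about the height of the pins (height (world z) of plate_mid above 0.125 m), for 0.1 s.
2. the hanger is down on both pins, fully home and level (z of plate_mid in the frame of rail_mark between -0.004 and 0.003 m and x of plate_mid in the frame of rail_mark between -0.004 and 0.004 m and y of plate_mid in the frame of rail_mark between 0.002 and 0.06 m and angle between the x axis of hanger and the x axis of back, either way round below 0.05 rad and angle between hanger's own z axis and vertical below 0.04 rad), for 0.2 s.
At the end, for the whole second after the job is handed in: The hanger hangs on both pins at rest: underside of its board within 3 mm of the arms' top faces, within 4 mm of the pin line, 2 to 60 mm along +y from the rail's zero mark, within 0.05 rad of parallel to the backrest and 0.04 rad of level; every bystander within 30 mm of its start (all of step 2 and linear speed of hanger below 0.02 m/s and distance of each of bowl, canister, whistle, keys, brush from where it was at the start of the episode below 0.03 m); the robot touches nothing.
It fails at once if the hanger is pressed or dropped on the pin bracket with more than 40 N (contact force between hanger and back above 40 N).
It fails at once if a bystander (bowl, canister, whistle, keys or brush) is moved by more than 30 mm (distance of any of bowl, canister, whistle, keys, brush from where it was at the start of the episode above 0.03 m).
It also fails if it takes over 72 s, if anything falls off the work surface, if the arm or the gripper's body presses on something with over 40 N, if the wrist force passes 120 N, or if a joint passes its speed limit or range.

## Working session

There is one attempt and no reset: what is moved stays moved. The work goes in short steps, Python scripts to look and compute and a shell command to move; the robot and the scene stay as the last step left them, time stands still between calls to the robot, and variables do not carry over. Pictures are saved under pics/ and viewed, about 8 in all and at most 12, crops included, and the job is handed in when it is done.

```bash
mkdir -p pics
cat > h.py <<'E'
import numpy as np, cv2
from scipy.spatial.transform import Rotation as R
from plant import monitor, optics, workorder
def cam(n):
    p=optics.camera_params(n); return np.array(p["K"]),p["k1"],R.from_rotvec(np.ravel(p["rvec"])).as_matrix(),np.ravel(p["tvec"])
def pts(n,uv,d):
    K,k1,M,t=cam(n); uv=np.asarray(uv,float).reshape(-1,1,2)
    s=cv2.undistortPoints(uv,K,np.array([k1,0,0,0.]))[:,0]
    d=np.asarray(d,float).reshape(-1,1)
    return (np.c_[s*d,d]-t)@M
def onz(n,uv,z):
    K,k1,M,t=cam(n); a=pts(n,uv,np.ones(len(uv))); c=-M.T@t; r=a-c
    return c+r*((z-c[2])/r[:,2])[:,None]
def proj(n,P):
    K,k1,M,t=cam(n); return cv2.projectPoints(np.asarray(P,float).reshape(-1,1,3),cv2.Rodrigues(M)[0],t,K,np.array([k1,0,0,0.]))[0][:,0]
def cloud(n,d,mask=None):
    m=d>0
    if mask is not None: m&=mask
    v,u=np.nonzero(m); return pts(n,np.c_[u,v],d[v,u]),np.c_[u,v]
def save(name,im,s=1): cv2.imwrite('pics/'+name,cv2.resize(im[...,::-1],None,fx=s,fy=s,interpolation=cv2.INTER_CUBIC))
E
python3 - <<'E'
from h import *
s=monitor.sense(); print({k:np.round(v,3) for k,v in s.items()})
ims=[]
for n in("scene","top"):
    im,d=optics.capture(n); ims.append(im); np.savez(n+'0.npz',im=im,d=d)
    K,k1,M,t=cam(n); print(n,np.round(K,1).tolist(),k1,-M.T@t,M.round(2).tolist())
    for o in("hanger","back","canister","bowl","brush","whistle","keys"):
        for q in optics.silhouettes(n,o)[:2]:
            P,_=cloud(n,d,q["mask"]); print(n,o,round(q["confidence"],2),np.round(q["extent"]),q["mask"].sum(), np.median(P,0).round(3),np.percentile(P,2,axis=0).round(3),np.percentile(P,98,axis=0).round(3))
    save(n+'0.png',im,1.5)
E
```

```text
{'clock': np.float64(0.0), 'joint_positions': array([-1.417,  0.131,  1.489, -0.   ,  1.523, -0.085]), 'qvel': array([-0.   ,  0.001,  0.001, -0.   , -0.001, -0.   ]), 'joint_torque': array([ 1.0000e-03, -5.6939e+01, -5.0055e+01, -0.0000e+00,  1.5000e-02,
        0.0000e+00]), 'position': array([ 0.142, -0.582,  0.2  ]), 'eef_rot': array([ 2.095,  0.253, -2.096]), 'force': array([-0.645,  0.506, -0.599]), 'ft_torque': array([0.018, 0.017, 0.007]), 'width': np.float64(0.086)}
scene [[352.2, 0.0, 256.9], [0.0, 352.2, 194.6], [0.0, 0.0, 1.0]] -0.041108598351317485 [0.82001981 0.55448922 0.71245946] [[-0.91, 0.41, 0.01], [0.29, 0.67, -0.68], [-0.29, -0.62, -0.73]]
scene hanger 0.97 [280. 203. 410. 310.] 3271 [0.46  0.245 0.055] [0.396 0.078 0.002] [0.524 0.378 0.104]
scene back 0.71 [167.  95. 296. 384.] 8014 [0.693 0.175 0.132] [ 0.608 -0.379  0.011] [0.734 0.42  0.134]
scene canister 0.65 [263. 274. 326. 352.] 3034 [0.639 0.331 0.143] [0.583 0.274 0.004] [0.678 0.359 0.146]
scene canister 0.18 [278. 204. 411. 311.] 3253 [0.461 0.245 0.055] [0.399 0.078 0.045] [0.525 0.379 0.105]
scene 
[... 986 characters left out ...]
0.622 0.306 0.142] [0.583 0.271 0.007] [0.677 0.358 0.148]
top bowl 0.98 [317. 208. 381. 276.] 3419 [ 0.451 -0.228  0.052] [ 0.38  -0.31   0.004] [ 0.529 -0.161  0.059]
top bowl 0.15 [ 71. 131. 437. 187.] 8523 [ 0.673 -0.012  0.13 ] [ 0.609 -0.405  0.01 ] [0.71  0.405 0.136]
top brush 0.61 [346. 161. 401. 192.] 1259 [ 0.613 -0.298  0.043] [ 0.584 -0.37   0.001] [ 0.647 -0.229  0.048]
top brush 0.57 [ 97. 212. 230. 277.] 2781 [0.46  0.223 0.056] [0.4   0.078 0.049] [0.522 0.375 0.105]
top whistle 0.46 [245. 195. 270. 216.] 172 [ 0.549 -0.007  0.021] [ 0.532 -0.033 -0.001] [0.568 0.016 0.027]
top keys 0.69 [243. 242. 275. 273.] 210 [0.42  0.004 0.003] [ 0.385 -0.038 -0.002] [0.457 0.025 0.008]
```

View pics/scene0.png

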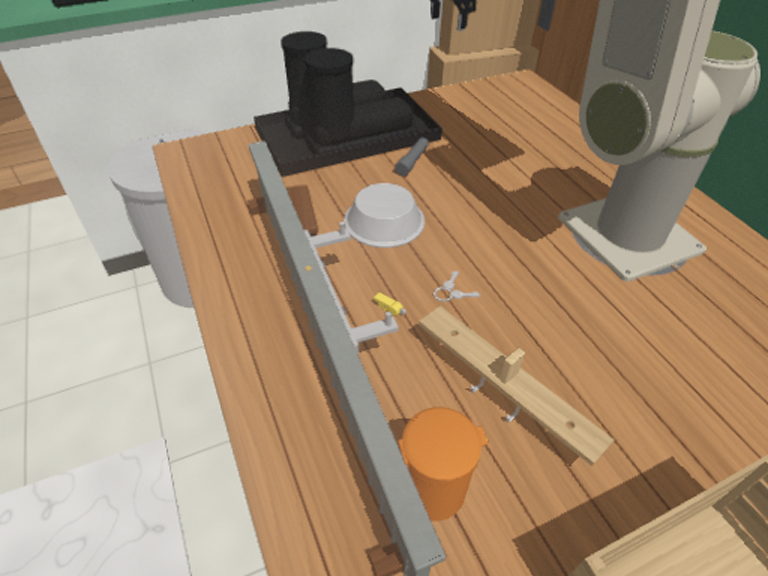

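View pics/top0.png

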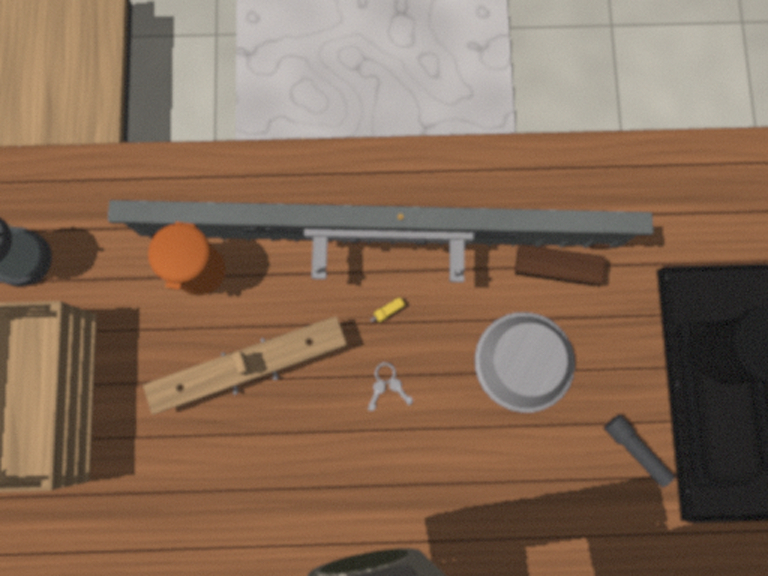

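The scene shows the hanger (grip at about 513,365), holes at 454,332 and 571,425; pins at 343,230 and 389,320; brass screw at 308,268. The top view agrees (holes 309,341 and 180,387; arms at 319,255 and 457,258; screw 400,216).

Run:
```python
from h import *
for n,box in(("scene",None),("top",None)):
    f=np.load(n+'0.npz'); im,d=f['im'],f['d']
    P,uv=cloud(n,d)
    # hanger board
    a=(P[:,0]>.35)&(P[:,0]<.56)&(P[:,1]>.05)&(P[:,1]<.42)
    b=P[a&(P[:,2]>.047)&(P[:,2]<.063)]; r=cv2.minAreaRect((b[:,:2]*1000).astype(np.float32)); print(n,'board',r,np.median(b[:,2]))
    g=P[a&(P[:,2]>.095)&(P[:,2]<.115)]; print('grip',len(g),g.mean(0),np.median(g[:,2]))
    # backrest cap
    c=P[(P[:,0]>.6)&(P[:,0]<.75)&(P[:,2]>.125)&(P[:,2]<.138)&(abs(P[:,1])<.24)]
    r=cv2.minAreaRect((c[:,:2]*1000).astype(np.float32)); print('cap',r,np.median(c[:,2]),c.min(0),c.max(0))
    # arms
    c=P[(P[:,0]>.52)&(P[:,0]<.64)&(P[:,2]>.1)&(P[:,2]<.109)&(P[:,1]<.2)&(P[:,1]>-.25)]
    for s in(1,-1):
        e=c[(c[:,1]>0)==(s>0)]; 
        if len(e): print('arm',len(e),e.mean(0).round(4),np.percentile(e,3,axis=0).round(4),np.percentile(e,97,axis=0).round(4))
    c=P[(P[:,0]>.52)&(P[:,0]<.61)&(P[:,2]>.114)&(P[:,2]<.135)&(P[:,1]<.2)&(P[:,1]>-.25)]
    for s in(1,-1):
        e=c[(c[:,1]>0)==(s>0)]
        if len(e): print('pin',len(e),e.mean(0).round(4),e.max(0).round(4))
s=np.load('scene0.npz')['im'];t=np.load('top0.npz')['im']
f=lambda im,x,y,w,h,k:cv2.resize(im[y:y+h,x:x+w],(w*k,h*k),interpolation=cv2.INTER_CUBIC)
A=f(s,195,140,80,100,5);B=f(t,200,130,125,62,6)[:,:];C=f(t,90,205,150,75,5)
H=np.zeros((600,800,3),np.uint8)
H[:500,:400]=A[:500,:400]; B=f(t,200,135,125,62,3);H[:186,410:785]=B; C=f(t,92,205,145,75,2);H[200:350,410:700]=C
D=f(s,275,195,140,120,2); H[360:600,410:690]=D
save('crop1.png',H)
```

```text
scene board ((462.724853515625, 225.08099365234375), (52.97899627685547, 331.3876647949219), 18.619876861572266) 0.05506111533671354
grip 114 [0.4649572  0.22744807 0.10395033] 0.10498094397671101
cap ((649.054931640625, 1.70843505859375), (482.0777893066406, 105.88011932373047), 87.21321105957031) 0.13250489039633395 [ 0.60089386 -0.23997735  0.12522729] [0.71317118 0.23991617 0.13663743]
arm 173 [0.6183 0.1007 0.1051] [0.5943 0.0884 0.1011] [0.6389 0.1104 0.1076]
arm 152 [ 0.6119 -0.1188  0.105 ] [ 0.5828 -0.1321  0.1008] [ 0.6384 -0.1092  0.1075]
pin 26 [0.6048 0.1013 0.1239] [0.6081 0.1047 0.1316]
pin 19 [ 0.5947 -0.1183  0.1235] [ 0.5977 -0.116   0.1306]
top board ((460.6701354980469, 228.22312927246094), (51.224674224853516, 331.2117004394531), 18.169754028320312) 0.05556206706550035
grip 94 [0.45998372 0.22631201 0.10514463] 0.10577614546088547
cap ((648.032958984375, 1.6937408447265625), (481.7833557128906, 103.99061584472656), 87.22257995605469) 0.13201008154093402 [ 0.60076595 -0.23982026  0.12501364] [0.7112816  0.23994545 0.13789129]
arm 163 [0.6161 0.1009 0.105 ] [0.591  0.0897 0.1013] [0.6385 0.1113 0.1085]
arm 196 [ 0.6105 -0.1185  0.1046] [ 0.5802 -0.1289  0.1011] [ 0.6384 -0.1083  0.108 ]
pin 17 [0.6016 0.1014 0.1259] [0.606  0.1053 0.1314]
pin 16 [ 0.5905 -0.1172  0.1259] [ 0.5948 -0.1131  0.1296]
```

View pics/crop1.png

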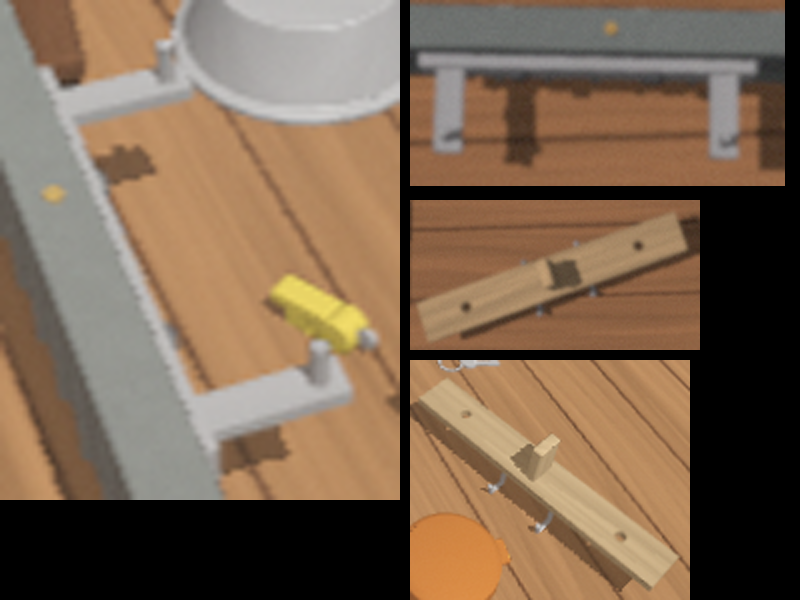

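```bash
R='[{"x":0,"y":-0.17,"z":-0.286,"twist":-0.08,"claw":-1}]'; python3 -m pendant '[{"x":0,"y":-0.034,"z":-0.057,"twist":-0.016,"claw":-1},{"x":0,"y":-0.068,"z":-0.114,"twist":-0.032,"claw":-1},{"x":0,"y":-0.102,"z":-0.171,"twist":-0.048,"claw":-1},{"x":0,"y":-0.136,"z":-0.229,"twist":-0.064,"claw":-1},{"x":0,"y":-0.165,"z":-0.28,"twist":-0.08,"claw":-1}]'
python3 -c "
from h import *
go([.4615,.2266,.18],.319)"
```

```text
clock: 1.42
position: [0.3671, -0.3636, 0.2012]
eef_rot: [2.049, 0.329, -2.048]
force: [0.3, -1.8, -0.1]
width: 0.0852
pos [ 0.3671 -0.3636  0.2012] jawyaw -2.8226 toolx [ 6.e-04 -6.e-04 -1.e+00] shift [ 0.0209 -0.5308 -0.2747] twist 0.0 q [-0.88  -0.097  1.718  0.     1.52   0.372] F [ 0.28 -1.77 -0.12] T [-0.01 -0.04  0.02] w 0.0852 t 1.43
```

```bash
python3 -m pendant '[{"x":0,"y":-0.05,"z":-0.026,"twist":0,"claw":-1},{"x":0,"y":-0.104,"z":-0.054,"twist":0,"claw":-1},{"x":0,"y":-0.158,"z":-0.082,"twist":0,"claw":-1},{"x":0,"y":-0.212,"z":-0.11,"twist":0,"claw":-1},{"x":0,"y":-0.265,"z":-0.137,"twist":0,"claw":-1}]'
python3 -m pendant '[{"x":0,"y":-0.053,"z":-0.028,"twist":0,"claw":-1},{"x":0,"y":-0.107,"z":-0.056,"twist":0,"claw":-1},{"x":0,"y":-0.16,"z":-0.083,"twist":0,"claw":-1},{"x":0,"y":-0.214,"z":-0.111,"twist":0,"claw":-1},{"x":0,"y":-0.25,"z":-0.13,"twist":0,"claw":-1}]'
python3 -m pendant '[{"x":0,"y":0,"z":0,"twist":0,"claw":-1},{"x":0,"y":0,"z":0,"twist":0,"claw":-1}]'
python3 -c "
from h import *
go([.4615,.2266,.064],.319)"
```

```text
clock: 2.05
position: [0.4131, -0.0686, 0.2013]
eef_rot: [2.05, 0.329, -2.048]
force: [0.8, -0.4, -0.6]
width: 0.0857
clock: 2.68
position: [0.4579, 0.2104, 0.2011]
eef_rot: [2.049, 0.332, -2.048]
force: [0.3, -1.1, -0.4]
width: 0.0849
clock: 2.92
position: [0.4579, 0.2074, 0.2008]
eef_rot: [2.048, 0.33, -2.049]
force: [0.5, 0.1, 0.3]
width: 0.0853
pos [0.4579 0.2074 0.2008] jawyaw -2.8222 toolx [-3.e-04 -5.e-04 -1.e+00] shift [ 0.1368 -0.0171 -0.0095] twist 0.0004 q [ 0.324 -0.135  1.753 -0.     1.524  1.575] F [0.45 0.09 0.27] T [-0.    0.05  0.  ] w 0.0853 t 2.92
```

```bash
python3 -m pendant '[{"x":0.02,"y":-0.017,"z":-0.0095,"twist":0,"claw":-1},{"x":0.06,"y":-0.017,"z":-0.0095,"twist":0,"claw":-1},{"x":0.1,"y":-0.017,"z":-0.0095,"twist":0,"claw":-1},{"x":0.125,"y":-0.017,"z":-0.0095,"twist":0,"claw":-1},{"x":0.136,"y":-0.017,"z":-0.0095,"twist":0,"claw":-1}]'
python3 -m pendant '[{"x":0,"y":0,"z":0,"twist":0,"claw":-1},{"x":0,"y":0,"z":0,"twist":0,"claw":-1}]'
python3 -c "
from h import *
go([.4615,.2266,.064],.319)
n='scene'; im,d=optics.capture(n); save('grasp1.png',im[150:330,230:450],3)
"
```

```text
clock: 3.55
position: [0.4608, 0.2251, 0.0634]
eef_rot: [2.047, 0.327, -2.052]
force: [-1.4, 0.6, 0.1]
width: 0.0854
clock: 3.8
position: [0.4629, 0.2269, 0.0665]
eef_rot: [2.052, 0.329, -2.047]
force: [-0.4, -0.9, 0.9]
width: 0.0852
pos [0.4629 0.2269 0.0665] jawyaw -2.8233 toolx [ 2.3e-03  8.0e-04 -1.0e+00] shift [ 0.0025 -0.0002  0.0015] twist -0.0007 q [ 0.356  0.008  1.869 -0.     1.262  1.609] F [-0.45 -0.87  0.92] T [ 0.05  0.01 -0.04] w 0.0852 t 3.8
```

View pics/grasp1.png

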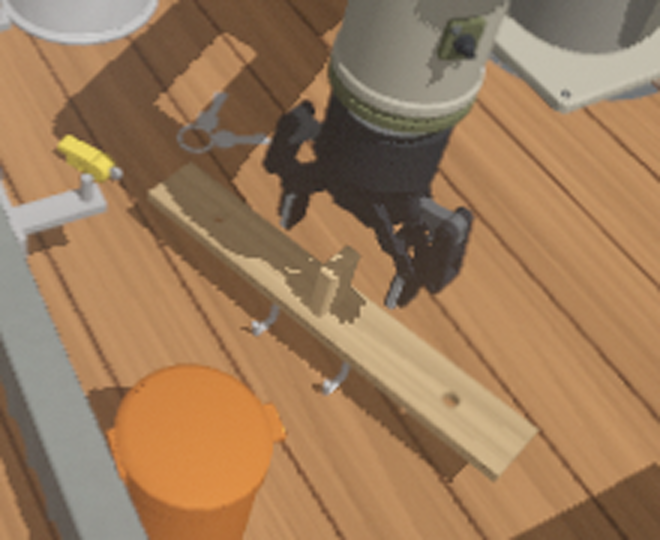

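```bash
python3 -c "
from h import *
u=np.array([-np.sin(.319),np.cos(.319),0]);c=np.array([.4629,.2269,.0795])
print((proj('scene',[c+.0426*u,c-.0426*u,c,c+[0,0,.026]])-[230,150])*3)"
python3 -m pendant '[{"x":0,"y":0,"z":0.0015,"twist":0,"claw":-0.2},{"x":0,"y":0,"z":0.0015,"twist":0,"claw":0.2},{"x":0,"y":0,"z":0.0015,"twist":0,"claw":0.4},{"x":0,"y":0,"z":0.0015,"twist":0,"claw":0.5},{"x":0,"y":0,"z":0.0015,"twist":0,"claw":0.6}]'
```

```text
[[379.60805981 320.1801624 ]
 [287.45173815 248.60959803]
 [332.34896221 283.47178451]
 [339.22116059 262.29930679]]
clock: 4.47
position: [0.4604, 0.2262, 0.0649]
eef_rot: [2.049, 0.329, -2.049]
force: [0.5, -1.9, 0.0]
width: 0.017
```

```bash
python3 -m pendant '[{"x":0,"y":0,"z":0,"twist":0,"claw":1},{"x":0,"y":0,"z":0,"twist":0,"claw":1},{"x":0,"y":0,"z":0,"twist":0,"claw":1},{"x":0,"y":0,"z":0,"twist":0,"claw":1}]'
python3 -m pendant '[{"x":-0.02,"y":0,"z":0,"twist":0,"claw":1},{"x":-0.05,"y":0,"z":0,"twist":0,"claw":1},{"x":-0.08,"y":0,"z":0,"twist":0,"claw":1},{"x":-0.1,"y":0,"z":0,"twist":0,"claw":1},{"x":-0.11,"y":0,"z":0,"twist":0,"claw":1}]'
python3 -c "
from h import *
go([.46,-.008,.175],-.0485)
for n in ('top','scene'):
  im,d=optics.capture(n); P,_=cloud(n,d)
  a=(P[:,0]>.37)&(P[:,0]<.56)&(P[:,1]>.05)&(P[:,1]<.42)&(P[:,2]>.155)&(P[:,2]<.175)
  b=P[a]; r=cv2.minAreaRect((b[:,:2]*1000).astype(np.float32)); print(n,r,np.median(b[:,2]), np.linalg.lstsq(np.c_[b[:,:2]-b[:,:2].mean(0),np.ones(len(b))],b[:,2],rcond=None)[0])
"
```

```text
clock: 4.97
position: [0.4606, 0.2262, 0.0652]
eef_rot: [2.05, 0.329, -2.049]
force: [0.4, -4.4, 5.3]
width: 0.0121
clock: 5.6
position: [0.46, 0.2269, 0.175]
eef_rot: [2.049, 0.331, -2.05]
force: [0.6, 0.1, -4.4]
width: 0.0117
pos [0.46   0.2269 0.175 ] jawyaw -2.8224 toolx [-4.e-04  9.e-04 -1.e+00] shift [-2.00e-04  2.23e-01  7.37e-02] twist 0.3677 q [ 3.580e-01 -9.300e-02  1.762e+00  1.000e-03  1.473e+00  1.609e+00] F [ 0.56  0.14 -4.39] T [-0.01 -0.03 -0.03] w 0.0117 t 5.6
top ((461.0771179199219, 226.03981018066406), (50.84941482543945, 322.8212890625), 18.331235885620117) 0.16630686457812638 [ 0.01196896 -0.00740979  0.16618781]
scene ((461.9089660644531, 226.83316040039062), (53.405216217041016, 331.7149963378906), 18.461284637451172) 0.1659071790440289 [-0.04280442 -0.0286113   0.16565864]
```

```bash
python3 -m pendant '[{"x":0,"y":0,"z":0,"twist":0.07,"claw":1},{"x":0,"y":0,"z":0,"twist":0.17,"claw":1},{"x":0,"y":0,"z":0,"twist":0.27,"claw":1},{"x":0,"y":0,"z":0,"twist":0.34,"claw":1},{"x":0,"y":0,"z":0,"twist":0.368,"claw":1}]'
python3 -c "
from h import *
go([.46,-.008,.175],-.0485)"
```

```text
clock: 6.32
position: [0.4594, 0.2262, 0.1732]
eef_rot: [-2.194, 0.056, 2.199]
force: [-0.0, -1.6, -4.1]
width: 0.0123
pos [0.4594 0.2262 0.1732] jawyaw 3.0916 toolx [-2.6e-03 -7.0e-04 -1.0e+00] shift [-0.0017  0.2339 -0.0123] twist -0.0015 q [ 0.357 -0.092  1.764  0.     1.472  1.978] F [-0.03 -1.57 -4.14] T [0.05 0.   0.  ] w 0.0123 t 6.33
```

```bash
python3 -m pendant '[{"x":0,"y":0.03,"z":-0.0015,"twist":0,"claw":1},{"x":0,"y":0.08,"z":-0.004,"twist":0,"claw":1},{"x":0,"y":0.13,"z":-0.0065,"twist":0,"claw":1},{"x":0,"y":0.18,"z":-0.009,"twist":0,"claw":1},{"x":0,"y":0.215,"z":-0.011,"twist":0,"claw":1}]'
python3 -m pendant '[{"x":0,"y":0.015,"z":-0.0012,"twist":0,"claw":1},{"x":0,"y":0.019,"z":-0.0012,"twist":0,"claw":1},{"x":0,"y":0.019,"z":-0.0012,"twist":0,"claw":1},{"x":0,"y":0.019,"z":-0.0012,"twist":0,"claw":1}]'
python3 -c "
from h import *
go([.598,-.0085,.175],-.0485)
n='top';im,d=optics.capture(n);P,_=cloud(n,d)
b=P[(P[:,0]>.37)&(P[:,0]<.56)&(abs(P[:,1])<.2)&(P[:,2]>.155)&(P[:,2]<.175)]; r=cv2.minAreaRect((b[:,:2]*1000).astype(np.float32)); print(n,r,np.median(b[:,2]))
"
```

```text
clock: 6.95
position: [0.46, 0.0092, 0.1741]
eef_rot: [-2.195, 0.054, 2.198]
force: [0.6, -0.6, -4.3]
width: 0.0122
clock: 7.45
position: [0.461, -0.0069, 0.1748]
eef_rot: [-2.197, 0.052, 2.197]
force: [0.2, 0.2, -4.1]
width: 0.0119
pos [ 0.461  -0.0069  0.1748] jawyaw 3.0938 toolx [-2.e-04  4.e-04 -1.e+00] shift [-0.0002 -0.005  -0.1369] twist 0.0007 q [-0.127 -0.242  1.894  0.     1.489  1.492] F [ 0.23  0.19 -4.07] T [ 0.05  0.01 -0.07] w 0.0119 t 7.45
top ((460.7052917480469, -3.7462158203125), (328.6141357421875, 50.39913558959961), 87.24016571044922) 0.16501723669764634
```

```bash
python3 -m pendant '[{"x":0,"y":-0.001,"z":-0.02,"twist":0,"claw":1},{"x":0,"y":-0.002,"z":-0.05,"twist":0,"claw":1},{"x":0,"y":-0.004,"z":-0.09,"twist":0,"claw":1},{"x":0,"y":-0.005,"z":-0.12,"twist":0,"claw":1},{"x":0,"y":-0.005,"z":-0.137,"twist":0,"claw":1}]'
python3 -m pendant '[{"x":0,"y":0,"z":0,"twist":0,"claw":1},{"x":0,"y":0,"z":0,"twist":0,"claw":1},{"x":0,"y":0,"z":0,"twist":0,"claw":1}]'
python3 -c "
from h import *
go([.598,-.0085,.160],-.0485)
H=np.zeros((600,800,3),np.uint8)
for n in ('top','scene'):
  im,d=optics.capture(n);P,_=cloud(n,d); np.savez(n+'1.npz',im=im,d=d)
  b=P[(P[:,0]>.5)&(P[:,0]<.66)&(abs(P[:,1])<.21)&(P[:,2]>.155)&(P[:,2]<.175)]; r=cv2.minAreaRect((b[:,:2]*1000).astype(np.float32)); print(n,r,np.median(b[:,2]))
t=np.load('top1.npz')['im'];s=np.load('scene1.npz')['im']
print(proj('scene',[[.598+.0053*k,-.0085+.11*k,.166] for k in(1,-1)]),proj('top',[[.598+.0053*k,-.0085+.11*k,.166] for k in(1,-1)]))
f=lambda im,x,y,w,h,k:cv2.resize(im[y:y+h,x:x+w],(w*k,h*k),interpolation=cv2.INTER_CUBIC)
H[:250,:800]=f(t,180,130,160,50,5); H[255:600,:]=f(s,180,120,160,115,3)[:345,:].repeat(1,1) if 0 else np.pad(f(s,190,120,160,115,3),((0,0),(0,320),(0,0)))
save('above.png',H)
"
```

```text
clock: 8.12
position: [0.5993, -0.0087, 0.1744]
eef_rot: [-2.197, 0.052, 2.197]
force: [0.3, 0.4, -4.4]
width: 0.0122
clock: 8.5
position: [0.5975, -0.0094, 0.175]
eef_rot: [-2.196, 0.054, 2.197]
force: [-0.6, 0.1, -3.1]
width: 0.0124
pos [ 0.5975 -0.0094  0.175 ] jawyaw 3.0927 toolx [-2.e-04  0.e+00 -1.e+00] shift [ 0.015  -0.001  -0.0005] twist -0.0004 q [-0.102  0.137  1.529  0.     1.476  1.518] F [-0.58  0.09 -3.13] T [ 0.02 -0.06  0.02] w 0.0124 t 8.5
top ((596.6080322265625, -6.433868408203125), (329.131103515625, 51.21268844604492), 87.09027862548828) 0.16542797905659654
scene ((599.4959716796875, -9.236373901367188), (331.8632507324219, 50.96837615966797), 87.28569030761719) 0.16526217012677993
[[259.36803509 197.87568173]
 [226.89373457 137.32871828]] [[209.80022076 174.624169  ]
 [306.95939972 176.51763978]]
```

View pics/above.png

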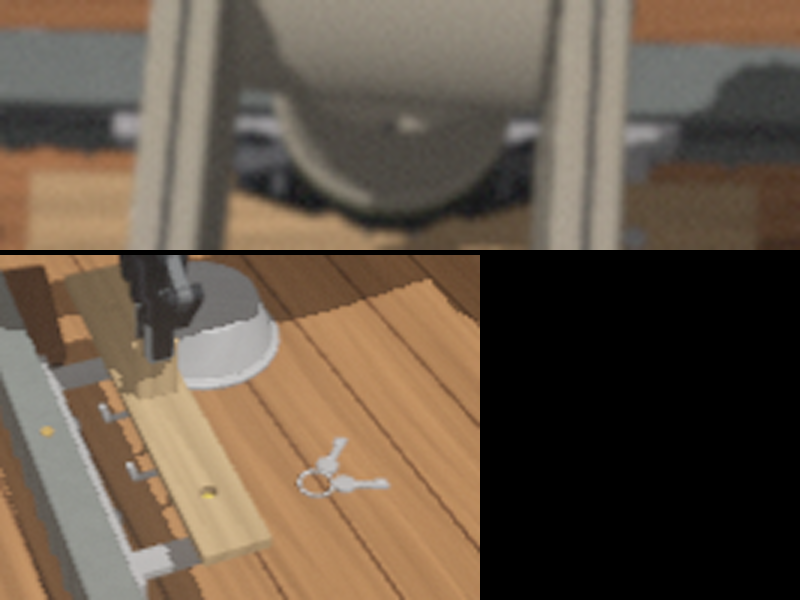

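```bash
cat > ov.py <<'E'
from h import *
k=14
def patch(im,n,uvc,curves,w=19,h=20):
    x,y=int(uvc[0])-w//2,int(uvc[1])-h//2
    p=np.ascontiguousarray(cv2.resize(im[y:y+h,x:x+w],(w*k,h*k),interpolation=cv2.INTER_CUBIC))
    for c,col in curves:
        q=((proj(n,c)-[x,y]+.5)*k*8).astype(np.int32); cv2.polylines(p,[q.reshape(-1,1,2)],True,col,1,cv2.LINE_AA,3)
    return p
th=np.linspace(0,2*np.pi,40)
def circ(c,r): return np.c_[c[0]+r*np.cos(th),c[1]+r*np.sin(th),0*th+c[2]]
def pin(c): return [(circ([*c[:2],.129],.0035),(255,0,0)),(circ([*c[:2],.128],.0045),(255,0,255)),(circ([*c[:2],.105],.0045),(0,255,0))]
E
python3 - <<'E'
from ov import *
s0=np.load('scene0.npz')['im'];t0=np.load('top0.npz')['im'];s1=np.load('scene1.npz')['im']
m=np.array([.5975,-.0095]);u=np.array([.0485,.9988])
L,Rr=m+.11*u,m-.11*u
rows=[]
a=[patch(s0,'scene',proj('scene',[[*c,.118]])[0],pin(c)) for c in(L,Rr)]
hc=np.array([.598,-.009])+.11*u
a.append(patch(s1,'scene',proj('scene',[[*hc,.166]])[0],[(circ([*hc,.165],.006),(255,0,0)),(circ([*hc,.155],.006),(0,255,0))]))
b=[patch(t0,'top',proj('top',[[*c,.118]])[0],pin(c)) for c in(L,Rr)]
b.append(np.zeros_like(b[0])); save('ov.png',np.vstack([np.hstack(a),np.hstack(b)]))
E
```

```text
(no output)
```

View pics/ov.png

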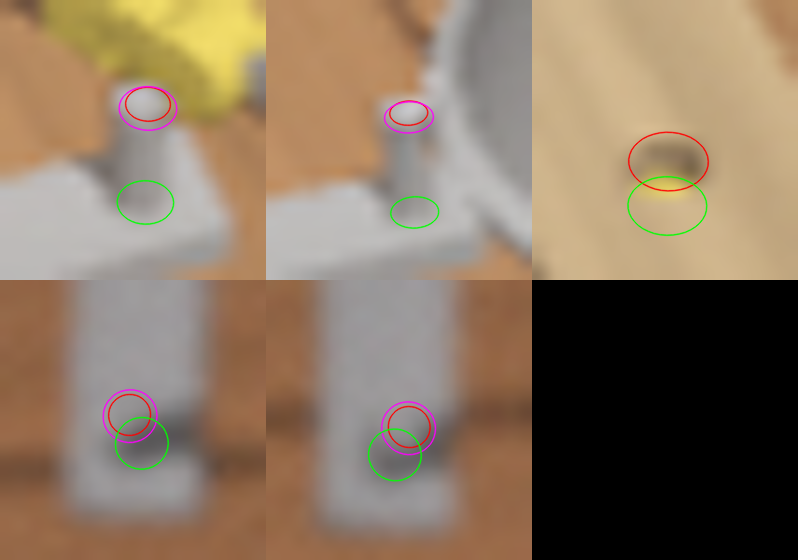

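```bash
python3 -m pendant '[{"x":0.006,"y":0.0007,"z":-0.0003,"twist":0,"claw":1},{"x":0.013,"y":0.0007,"z":-0.0003,"twist":0,"claw":1},{"x":0.019,"y":0.0007,"z":-0.0003,"twist":0,"claw":1},{"x":0.023,"y":0.0007,"z":-0.0003,"twist":0,"claw":1},{"x":0.023,"y":0.0007,"z":-0.0003,"twist":0,"claw":1}]'
python3 - <<'E'
from ov import *
go([.598,-.0095,.15],-.0485)
s1,d=optics.capture('scene')
u=np.array([.0485,.9988]); hc=np.array([.598,-.0095])+.11*u
P=patch(s1,'scene',proj('scene',[[*hc,.143]])[0],[],25,20)
Q=patch(s1,'scene',proj('scene',[[*hc,.143]])[0],[(circ([*hc,.142],.006),(255,0,0)),(circ([*(np.array([.5983,-.0099])+.11*u),.129],.0035),(0,255,0))],25,20)
save('hole2.png',np.hstack([P,Q]))
E
```

```text
clock: 9.22
position: [0.598, -0.0104, 0.1512]
eef_rot: [-2.195, 0.054, 2.198]
force: [0.2, 0.8, -4.1]
width: 0.0121
pos [ 0.598  -0.0104  0.1512] jawyaw 3.0924 toolx [-1.e-03  1.e-04 -1.e+00] shift [ 0.0012 -0.0009  0.    ] twist -0.0007 q [-0.103  0.153  1.554  0.     1.435  1.517] F [ 0.18  0.85 -4.07] T [ 0.05  0.02 -0.  ] w 0.0121 t 9.22
```

View pics/hole2.png

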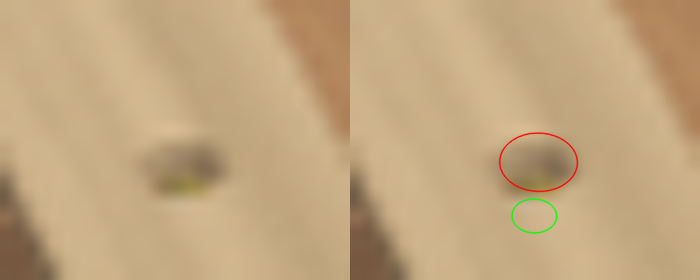

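The left hole (crop 183,168) sits within about 1 mm of the prediction, and the pin below it is not visible yet. Now I'll feel downward.

```bash
python3 -m pendant '[{"x":0.001,"y":0,"z":0,"twist":0,"claw":1},{"x":0.002,"y":0,"z":0,"twist":0,"claw":1},{"x":0.003,"y":0,"z":0,"twist":0,"claw":1},{"x":0.004,"y":0,"z":0,"twist":0,"claw":1},{"x":0.004,"y":0,"z":0,"twist":0,"claw":1}]'
python3 -m pendant '[{"x":0.001,"y":0,"z":0,"twist":0,"claw":1},{"x":0.0015,"y":0,"z":0,"twist":0,"claw":1},{"x":0.0015,"y":0,"z":0,"twist":0,"claw":1}]'
python3 -c "
from h import *
go([.598,-.0095,.15],-.0485)"
```

```text
clock: 9.9
position: [0.5983, -0.0104, 0.1478]
eef_rot: [-2.196, 0.054, 2.197]
force: [0.1, -0.1, -4.3]
width: 0.0118
clock: 10.28
position: [0.5983, -0.0104, 0.1463]
eef_rot: [-2.196, 0.054, 2.197]
force: [-0.6, 0.8, -4.8]
width: 0.0118
pos [ 0.5983 -0.0104  0.1463] jawyaw 3.0924 toolx [-2.e-04  0.e+00 -1.e+00] shift [-0.0037 -0.0009  0.0003] twist -0.0007 q [-0.103  0.157  1.56  -0.     1.425  1.517] F [-0.63  0.79 -4.77] T [ 0.02 -0.03 -0.04] w 0.0118 t 10.28
```

```bash
for i in 1; do python3 -m pendant '[{"x":0.0007,"y":0,"z":0,"twist":0,"claw":1},{"x":0.0015,"y":0,"z":0,"twist":0,"claw":1},{"x":0.0015,"y":0,"z":0,"twist":0,"claw":1}]'; done
python3 -m pendant '[{"x":0.0007,"y":0,"z":0,"twist":0,"claw":1},{"x":0.0015,"y":0,"z":0,"twist":0,"claw":1},{"x":0.0015,"y":0,"z":0,"twist":0,"claw":1}]'
```

```text
clock: 10.65
position: [0.5982, -0.0104, 0.1448]
eef_rot: [-2.196, 0.054, 2.197]
force: [-1.1, -0.7, -4.5]
width: 0.0117
clock: 11.02
position: [0.5982, -0.0104, 0.1433]
eef_rot: [-2.196, 0.054, 2.197]
force: [-0.3, 0.4, -4.4]
width: 0.0121
```

```bash
python3 -m pendant '[{"x":0.001,"y":0,"z":0,"twist":0,"claw":1},{"x":0.002,"y":0,"z":0,"twist":0,"claw":1},{"x":0.003,"y":0,"z":0,"twist":0,"claw":1},{"x":0.003,"y":0,"z":0,"twist":0,"claw":1}]'
python3 -m pendant '[{"x":0.001,"y":0,"z":0,"twist":0,"claw":1},{"x":0.002,"y":0,"z":0,"twist":0,"claw":1},{"x":0.003,"y":0,"z":0,"twist":0,"claw":1},{"x":0.003,"y":0,"z":0,"twist":0,"claw":1}]'
python3 -c "
from h import *
go([.598,-.0095,.124],-.0485)"
```

```text
clock: 11.52
position: [0.5982, -0.0104, 0.1403]
eef_rot: [-2.196, 0.054, 2.197]
force: [0.3, -0.2, -5.5]
width: 0.012
clock: 12.02
position: [0.5982, -0.0104, 0.1372]
eef_rot: [-2.196, 0.054, 2.197]
force: [-0.5, 1.5, -3.1]
width: 0.012
pos [ 0.5982 -0.0104  0.1372] jawyaw 3.0924 toolx [-3.e-04  0.e+00 -1.e+00] shift [ 0.0132 -0.0009  0.0002] twist -0.0007 q [-0.103  0.163  1.569  0.     1.409  1.517] F [-0.52  1.46 -3.09] T [-0.05 -0.04  0.03] w 0.012 t 12.03
```

```bash
python3 -m pendant '[{"x":0.001,"y":0,"z":0,"twist":0,"claw":1},{"x":0.0025,"y":0,"z":0,"twist":0,"claw":1},{"x":0.004,"y":0,"z":0,"twist":0,"claw":1},{"x":0.005,"y":0,"z":0,"twist":0,"claw":1},{"x":0.005,"y":0,"z":0,"twist":0,"claw":1}]'
python3 -m pendant '[{"x":0.001,"y":0,"z":0,"twist":0,"claw":1},{"x":0.002,"y":0,"z":0,"twist":0,"claw":1},{"x":0.003,"y":0,"z":0,"twist":0,"claw":1},{"x":0.0045,"y":0,"z":0,"twist":0,"claw":1},{"x":0.0045,"y":0,"z":0,"twist":0,"claw":1}]'
python3 -m pendant '[{"x":0.0007,"y":0,"z":0,"twist":0,"claw":1},{"x":0.0015,"y":0,"z":0,"twist":0,"claw":1},{"x":0.0015,"y":0,"z":0,"twist":0,"claw":1}]'
python3 -c "
from h import *
go([.598,-.0095,.124],-.0485)"
```

```text
clock: 12.65
position: [0.5982, -0.0104, 0.1322]
eef_rot: [-2.196, 0.054, 2.197]
force: [-0.8, -0.9, -3.5]
width: 0.0123
clock: 13.28
position: [0.5981, -0.0104, 0.1276]
eef_rot: [-2.196, 0.054, 2.197]
force: [-1.0, -0.1, -3.8]
width: 0.0122
clock: 13.65
position: [0.5983, -0.0104, 0.1263]
eef_rot: [-2.196, 0.054, 2.197]
force: [0.2, -0.2, -4.4]
width: 0.0122
pos [ 0.5983 -0.0104  0.1263] jawyaw 3.0924 toolx [-1.e-04  0.e+00 -1.e+00] shift [ 0.0023 -0.0009  0.0003] twist -0.0007 q [-0.103  0.171  1.58  -0.     1.39   1.517] F [ 0.25 -0.23 -4.43] T [-0.01  0.01  0.01] w 0.0122 t 13.65
```

```bash
python3 -m pendant '[{"x":0.0005,"y":0,"z":0,"twist":0,"claw":1},{"x":0.001,"y":0,"z":0,"twist":0,"claw":1},{"x":0.001,"y":0,"z":0,"twist":0,"claw":1}]'
python3 -m pendant '[{"x":0.0005,"y":0,"z":0,"twist":0,"claw":1},{"x":0.0008,"y":0,"z":0,"twist":0,"claw":1},{"x":0.0008,"y":0,"z":0,"twist":0,"claw":1}]'
python3 -c "
from ov import *
go([.598,-.0095,.124],-.0485)
for i in range(4): optics.camera_params('top'); 
s1,d=optics.capture('scene'); f=lambda x,y,w,h,k:cv2.resize(s1[y:y+h,x:x+w],(w*k,h*k),interpolation=cv2.INTER_CUBIC)
save('low.png',f(190,100,120,130,4)); go([.598,-.0095,.124],-.0485)"
```

```text
clock: 14.02
position: [0.5984, -0.0105, 0.1256]
eef_rot: [-2.197, 0.054, 2.196]
force: [-0.0, -0.5, -2.7]
width: 0.0121
clock: 14.4
position: [0.5985, -0.0106, 0.1248]
eef_rot: [-2.197, 0.054, 2.196]
force: [0.6, -1.6, -0.8]
width: 0.0117
pos [ 0.5985 -0.0106  0.1248] jawyaw 3.0922 toolx [ 4.e-04 -2.e-04 -1.e+00] shift [ 0.0008 -0.0011  0.0005] twist -0.0009 q [-0.103  0.173  1.582 -0.     1.387  1.517] F [ 0.63 -1.63 -0.76] T [-0.08  0.03  0.04] w 0.0117 t 14.4
pos [ 0.5985 -0.0106  0.1248] jawyaw 3.0923 toolx [ 4.e-04 -1.e-04 -1.e+00] shift [ 0.0008 -0.001   0.0005] twist -0.0008 q [-0.103  0.173  1.582 -0.     1.387  1.517] F [-0.12 -2.36 -1.06] T [-0.15  0.04  0.  ] w 0.0123 t 14.45
```

View pics/low.png

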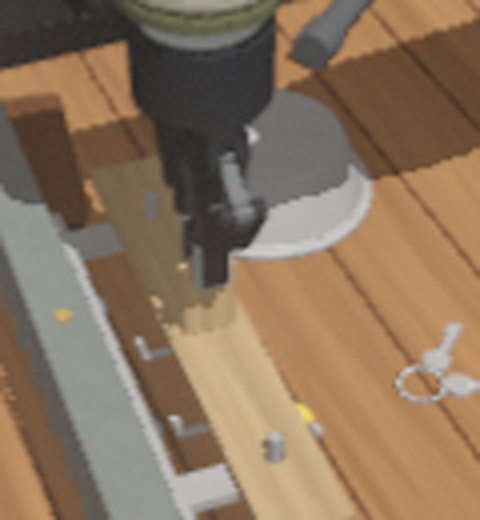

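Both pins stand up through the board (crop 275,445 and 150,203), and contact is starting.

```bash
python3 -m pendant '[{"x":0.0003,"y":0,"z":0,"twist":0,"claw":1},{"x":0.0006,"y":0,"z":0,"twist":0,"claw":1},{"x":0.0006,"y":0,"z":0,"twist":0,"claw":1}]'
python3 -c "
from h import *
go([.598,-.0095,.124],-.0485)
for n in ('scene',):
  im,d=optics.capture(n);P,_=cloud(n,d)
  b=P[(P[:,0]>.55)&(P[:,0]<.63)&(abs(P[:,1])<.18)&(P[:,2]>.108)&(P[:,2]<.12)]; print(np.median(b[:,2]),[np.median(b[(b[:,1]>a)&(b[:,1]<c),2]).round(4) for a,c in((-.17,-.1),(0.03,.09),(.11,.15))], np.linalg.lstsq(np.c_[b[:,:2]-b[:,:2].mean(0),np.ones(len(b))],b[:,2],rcond=None)[0], cv2.minAreaRect((b[:,:2]*1000).astype(np.float32)))"
```

```text
clock: 14.82
position: [0.5985, -0.0105, 0.1247]
eef_rot: [-2.197, 0.054, 2.196]
force: [-4.3, -2.9, 5.2]
width: 0.0117
pos [ 0.5985 -0.0105  0.1247] jawyaw 3.0924 toolx [ 6.e-04 -2.e-04 -1.e+00] shift [ 0.0007 -0.001   0.0006] twist -0.0007 q [-0.103  0.173  1.582 -0.     1.386  1.517] F [-4.26 -2.93  5.16] T [-0.13  0.51 -0.03] w 0.0117 t 14.82
0.11551555595902119 [np.float64(0.1156), np.float64(0.1155), np.float64(0.1155)] [-0.01379353 -0.00048326  0.11538609] ((600.3330078125, -10.013580322265625), (332.6165466308594, 50.708377838134766), 87.3777847290039)
```

Board seated: level, top at 0.1155 m, about 10 N on the arms. Releasing.

```bash
python3 -m pendant '[{"x":-0.0003,"y":0,"z":0,"twist":0,"claw":1},{"x":-0.0003,"y":0,"z":0,"twist":0,"claw":0.5},{"x":-0.0003,"y":0,"z":0,"twist":0,"claw":0},{"x":-0.0003,"y":0,"z":0,"twist":0,"claw":-0.5},{"x":-0.0003,"y":0,"z":0,"twist":0,"claw":-0.5}]'
python3 -m pendant '[{"x":0,"y":0,"z":0,"twist":0,"claw":-0.5},{"x":0,"y":0,"z":0,"twist":0,"claw":-0.5},{"x":0,"y":0,"z":0,"twist":0,"claw":-0.5}]'
```

```text
clock: 15.5
position: [0.5983, -0.0103, 0.1242]
eef_rot: [-2.196, 0.054, 2.197]
force: [0.3, 0.1, 0.2]
width: 0.0642
clock: 15.88
position: [0.5983, -0.0104, 0.1243]
eef_rot: [-2.197, 0.054, 2.196]
force: [0.6, 0.2, 1.2]
width: 0.0642
```

```bash
python3 -m pendant '[{"x":-0.02,"y":0,"z":0,"twist":0,"claw":-0.5},{"x":-0.05,"y":0,"z":0,"twist":0,"claw":-0.5},{"x":-0.09,"y":0,"z":0,"twist":0,"claw":-0.5},{"x":-0.12,"y":0,"z":0,"twist":0,"claw":-0.5},{"x":-0.15,"y":0,"z":0,"twist":0,"claw":-0.5}]'
python3 -m pendant '[{"x":0,"y":0,"z":0.05,"twist":0,"claw":-0.5},{"x":0,"y":0,"z":0.1,"twist":0,"claw":-0.5},{"x":0,"y":0,"z":0.15,"twist":0,"claw":-0.5},{"x":0,"y":0,"z":0.2,"twist":0,"claw":-0.5},{"x":0,"y":0,"z":0.2,"twist":0,"claw":-0.5}]'
python3 -c "
from h import *
go([.598,-.0095,.124],-.0485)
for n in ('scene','top'):
  im,d=optics.capture(n);P,_=cloud(n,d)
  b=P[(P[:,0]>.55)&(P[:,0]<.63)&(abs(P[:,1])<.2)&(P[:,2]>.108)&(P[:,2]<.12)]; print(n,np.median(b[:,2]), np.linalg.lstsq(np.c_[b[:,:2]-b[:,:2].mean(0),np.ones(len(b))],b[:,2],rcond=None)[0], cv2.minAreaRect((b[:,:2]*1000).astype(np.float32)))
  for o in('canister','bowl','brush','whistle','keys'):
    for q in optics.silhouettes(n,o)[:1]:
      c,_=cloud(n,d,q['mask']); print(o,round(q['confidence'],2),np.median(c,0).round(3))
  if n=='scene': save('end.png',im,1.5)
"
```

```text
clock: 16.5
position: [0.5986, -0.0104, 0.2775]
eef_rot: [-2.199, 0.054, 2.194]
force: [0.8, -0.2, -0.1]
width: 0.0641
clock: 17.12
position: [0.3968, -0.0004, 0.2764]
eef_rot: [-2.201, 0.055, 2.192]
force: [0.7, -0.4, 0.6]
width: 0.0636
pos [ 0.3968 -0.0004  0.2764] jawyaw 3.0924 toolx [ 3.9e-03 -5.0e-04 -1.0e+00] shift [ 0.1532 -0.0009 -0.2008] twist -0.0007 q [-0.13  -0.462  1.88  -0.     1.719  1.49 ] F [ 0.69 -0.36  0.6 ] T [-0.07  0.01  0.  ] w 0.0636 t 17.12
scene 0.1155318041892561 [-0.01185228 -0.00032074  0.11537511] ((603.4711303710938, -10.590423583984375), (335.0864562988281, 59.13689422607422), 87.92765045166016)
canister 0.68 [0.639 0.331 0.143]
bowl 0.7 [ 0.469 -0.203  0.049]
brush 0.85 [ 0.614 -0.298  0.045]
keys 0.73 [0.42  0.002 0.004]
top 0.11510808243126763 [0.00363498 0.00137958 0.11508779] ((602.929931640625, -7.2031097412109375), (329.82647705078125, 60.87601852416992), 87.16952514648438)
canister 0.79 [0.62  0.306 0.142]
bowl 0.71 [ 0.452 -0.229  0.052]
brush 0.96 [ 0.613 -0.3    0.043]
```

View pics/end.png

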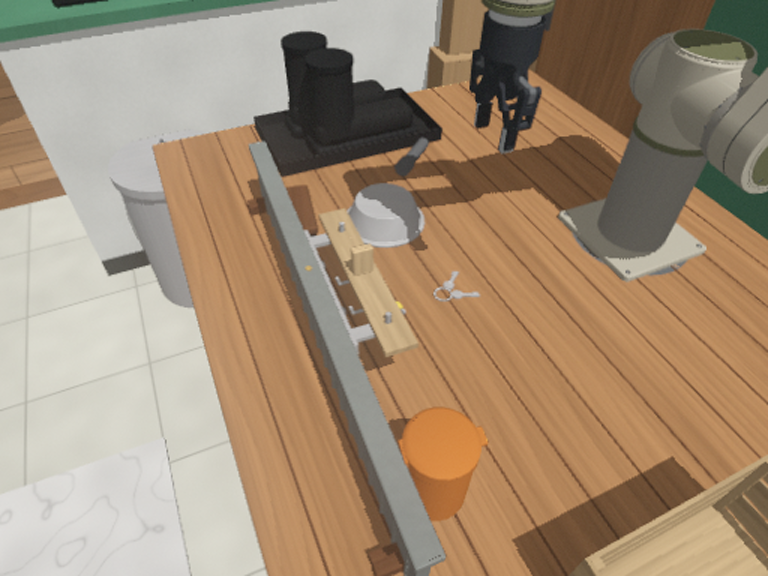

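The hanger hangs on both pins (tops visible at 342,227 and 388,319). The robot is clear and the bystanders are where they were.

```bash
python3 -c "
from plant import workorder
print(workorder.finish_job())"
```

```text
the job is handed in; nothing more can be done
None
```

The oak hanger is hanging on both pins with its board resting on the two arms. I handed the job in with about 17 s on the clock; no verdict was reported.

I gripped it by its upright grip, turned it about 21° to line up with the backrest, and moved it over the pins. I estimated the bracket offset D at about 18 mm from the cameras, then lowered in small steps. No contact force showed until the board reached the arms. There I pressed with roughly 10 N, then let go and backed away.

**Last checks**
- **Seating:** The board's top face measured 0.1155 m (scene camera) and 0.1151 m (top camera), against 0.115 m expected. Both cameras show it level to about 0.01 rad, and both pins show through their holes.
- **Alignment:** The backrest measured 87.2°. After release the board measured 87.2° (top) and 87.9° (scene), which agrees to about 0.7°. These outline fits also caught part of the arms, so their widths (59–61 mm against 50 mm) and centres are not reliable.
- **Robot:** It is clear of everything, with the force reading at about zero.
- **Bystanders:** The canister, bowl, brush and keys are within about 6 mm of their starting readings, which is measurement noise.

**Not confirmed:** The final look could not measure the whistle because it is now mostly hidden under the board. The visible part is where it was before, and nothing went near it.

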